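# Sort mixed lens-clamp caps by trying them on a stepped gauge pin

## Task

The lens edger's three clamp caps look alike, but their bores differ and they have been mixed up. Take one cap at a time: without forcing or dropping it, slide it down over the stepped gauge pin as far as it will go and let it rest there a moment, then stand it upright in the tray whose colour is that of the seat it stopped on (red tip, yellow shoulder, blue base) before you try the next one. Do not knock over or shift the other things on the bench.

Things in the scene. Friction and masses are not known exactly. Their poses are not given: they have to be found in the camera images.
- cap_a_center (a point): centre of a lens-clamp cap (26 mm above its underside, z up along its axis) standing mouth down: aluminium cup, 34 mm in diameter, 40 mm at its foot (lowest 6 mm), 52 mm tall with its black rubber pad, 80 to 150 g. A blind bore 44 mm deep opens downwards: 12, 19 or 26 mm, one of each; the three caps look the same outside, only trying tells which is which
- cap_b_center (a point): centre of a lens-clamp cap (26 mm above its underside, z up along its axis) standing mouth down: aluminium cup, 34 mm in diameter, 40 mm at its foot (lowest 6 mm), 52 mm tall with its black rubber pad, 80 to 150 g. A blind bore 44 mm deep opens downwards: 12, 19 or 26 mm, one of each; the three caps look the same outside, only trying tells which is which
- cap_c_center (a point): centre of a lens-clamp cap (26 mm above its underside, z up along its axis) standing mouth down: aluminium cup, 34 mm in diameter, 40 mm at its foot (lowest 6 mm), 52 mm tall with its black rubber pad, 80 to 150 g. A blind bore 44 mm deep opens downwards: 12, 19 or 26 mm, one of each; the three caps look the same outside, only trying tells which is which
- gauge_base (a point): point on the stepped gauge pin's axis at the top of its round base (blue seat); the gauge is fixed and upright, z up; base 90 mm in diameter, 14 mm high. Above it stands a 22 mm pin section, 20 mm high. The 26 mm bore goes down to here: the cap's underside then rests at this height, within 2 mm. Caps have 2 mm play all round where they slide
- gauge_shoulder (a point): point on the pin's axis 20 mm above the base, at the yellow shoulder where the 22 mm section ends (3 mm bevel) and a 15 mm section, 20 mm high, begins. The 19 mm bore stops here: its cap's underside rests at this height, within 2 mm
- gauge_tip (a point): top of the pin, 40 mm above the base: red tip of the 15 mm section, 3 mm bevel. The 12 mm bore stops here: its cap's underside rests at this height, within 2 mm
- tray_red_floor (a point): centre of the inner floor of the red tray: fixed square plastic tray, 104 mm outside, 96 mm inside, rim 16 mm above this point and 20 mm above the bench; sides along its x and y axes; z up
- tray_yellow_floor (a point): centre of the inner floor of the yellow tray: fixed square plastic tray, 104 mm outside, 96 mm inside, rim 16 mm above this point and 20 mm above the bench; sides along its x and y axes; z up
- tray_blue_floor (a point): centre of the inner floor of the blue tray: fixed square plastic tray, 104 mm outside, 96 mm inside, rim 16 mm above this point and 20 mm above the bench; sides along its x and y axes; z up
- drop_bottle: upright slim amber glass dropper bottle with black collar and rubber teat, 30 mm in diameter, 150 mm tall; a loose bystander; origin at the centre of its underside
- spray_bottle: upright small clear spray bottle with a blue band and white pump, 33 mm in diameter, 134 mm tall; a loose bystander; origin at the centre of its underside
- screwdriver: screwdriver with red handle lying flat, 150 mm long, at most 30 mm wide and high, along its x axis; a loose bystander; origin under its middle
- spectacles: folded black spectacle frame lying flat, 44 mm (its x) by 134 mm (its y), up to 24 mm high; a loose bystander; origin under its middle
- lens_dish: white round dish with a lens in it, 72 mm in diameter, 14 mm high; a loose bystander; origin at the centre of its underside
- wheel: terracotta-coloured grinding wheel lying flat, 100 mm in diameter, 20 mm high; a loose bystander; origin at the centre of its underside
- pliers: pliers with blue handles lying flat along their y axis, 130 mm long (from y = -73 mm to +60 mm), 40 mm wide, 14 mm high; a loose bystander
- pad_jar: low clear jar with white lid, 50 mm in diameter, 42 mm high; a loose bystander; origin at the centre of its underside
Things that resemble listed ones, but are neither listed nor needed, are in the scene too. Leave any green look-alike of the part that bears cap_a_center alone.

How it is judged:
By the outcome, as a careful person would: the job done as asked, in the order asked, and still so for the second after the job is handed in, with the robot touching nothing.
It also fails if it takes over 72 s, if anything falls off the work surface, if the arm or the gripper's body presses on something with over 40 N, if the wrist force passes 120 N, or if a joint passes its speed limit or range.

## Robot

A 7-joint arm with a two-finger parallel gripper is mounted at the origin on the work surface. World frame = base frame: x ahead of the robot, y to its left, z up, the work surface at z = 0. Lengths are in m, angles in rad, forces in N, time in s.
With the tool pointing down it reaches from about 0.4 to 0.875 m from the base axis. Payload 4.4 kg.
Tool frame: the origin (TCP) lies midway between the tips of the shut fingers; the grasp point (between the pads) lies 19 mm behind it (env.grip_point_offset is the distance from the TCP to the grasp point, in m); z points along the fingers, y is the line along which they close (so a half turn about z gives the same grasp; the last joint's range is limited). The gripper opens to 85 mm and grips with 20 to 120 N. Pads are 22 mm wide; open, the fingers measure 114 mm over their backs; the gripper's body (76 mm by 85 mm) begins 54 mm behind the grasp point. The pads swing forward as they close: fully open they stand 13 mm farther back than shut.
Start: joints at [-1.17, 0.628, 0.038, 1.517, -0.027, 0.996, -0.02], TCP at [0.292, 0.58, 0.231] pointing down, gripper open.
Joint ranges: [-3.06, 3.06], [-0.37, 2.12], [-1.25, 1.32], [0.18, 2.47], [-1.1, 4.24], [0.23, 1.98], [-2.94, 2.94]. Speed limits (rad/s): [2.57, 2.57, 3.14, 3.14, 3.14, 3.14, 3.14].

## Interface

Orientations are given as a rotation vector (axis times angle).
In Python, from station import sensors, get_image, camera_model, workorder, env gives the robot as it stands. The module is installed in compiled form; this text tells all that it offers.
- The arm moves only by the tool arm_command, never from a script. Its argument "moves" is a list of rows, each an object of numbers: "tx", "ty", "tz": the shift along the tool's x, y, z in m; "ax", "ay", "az": the turn, a rotation vector about the tool's x, y, z in rad; "grip": the finger opening in m, from 0 to 0.0854. A call has 1 to 20 rows; each row is the pose to reach, as a shift and turn from the pose commanded when the call began, along the tool's axes at that moment; what a row does not reach only later rows make up. A row lasts 1/8 s, in which the tool goes at most 62.5 mm and 10.7 degrees, less where a joint would pass 70% of its speed; a pose out of reach is approached as far as the arm can. A call with a gripper value outside its range is refused whole. The fingers move at their own pace and stop on an object; "grip_force" is the grip in N (left out, the last holds). Time passes only in rows, so rows that repeat a pose let the fingers close. It gives the time, the measured TCP pose, the force, the opening and the grip force at its end, in the units of the state.
- sensors.read_state(): the state, without advancing time (a new reading comes with each control period).
- get_image(name): name is "scene" or "top" or "wrist"; returns (picture, depth): 420x560x3 uint8, blue, green, red; 420x560 float32, m along the optical axis (not along the pixel's ray), 0 where there is no reading.
- camera_model(name): a dict with "fovy" (degrees; the focal length in pixels is half the picture's height over the tangent of half this angle, whatever the lens; pixels are square), "cx", "cy" (the principal point, pixels), "k1" (the pictures are not rectified: a ray, as slopes to the right and down, at radius r is drawn at 1 + k1 r^2 times it, then the intrinsics apply), "R" (3x3) and "t" (3): a world point X has camera coordinates R X + t. Camera axes: x right, y down, z forward; pixel columns grow to the right and rows downward; lengths in m; the calibration is good to about 2 mm. A picture is of the moment at which its call begins: read the wrist's pose just before it. camera_model takes no time and is no camera call; for the wrist camera it gives the pose at the moment of the call.
- workorder.finish_job(): hands the job in; it is judged then, once.
The state is a dict: "t": time; "qpos": joint angles; "joint_velocities": joint speeds; "effort": joint torques, N m; "tcp_pos": TCP position; "tcp_rot": TCP orientation; "contact_force": force on the tool from outside, world axes, zero at the start; "ft_torque": the same for the moment, N m; "finger_gap": opening from 0.0 (shut) to 1.0 (fully open); "gripper_force": force on a finger pad.
Only numpy, scipy, OpenCV 4.12 (cv2) and the standard library are available. Lean on these libraries where they do the work, as an engineer would, in place of code of your own. Each camera call takes 0.05 s, during which the arm holds its last target. There are 200 camera calls.

## Working session

There is one attempt and no reset: what is moved stays moved. The work goes in short steps, Python scripts to look and compute and a tool call to move; the robot and the scene stay as the last step left them, time stands still between calls to the robot, and variables do not carry over. Pictures are saved under pics/ and viewed, at most 10 in all, crops included, and the job is handed in when it is done.

Besides the shell and the picture viewer there is one more tool, called after "Call:" as name(argument=value, ...), one argument or row to a line, values as JSON. arm_command: Moves the arm, as the interface text tells. Its arguments: {"type":"object","properties":{"moves":{"type":"array"},"grip_force":{"type":"number"}},"required":["moves"]}

```bash
mkdir -p pics
cat > h.py <<'E'
import numpy as np, cv2
from station import sensors, get_image, camera_model, workorder, env
from scipy.spatial.transform import Rotation as Rn
def save(n,tag):
    m=camera_model(n); im,d=get_image(n)
    cv2.imwrite(f'pics/{tag}.png',im); np.savez(f'{tag}.npz',im=im,d=d,**m); return im,d,m
def cloud(m,d):
    H,W=d.shape; f=H/2/np.tan(np.radians(float(m['fovy']))/2)
    K=np.array([[f,0,float(m['cx'])],[0,f,float(m['cy'])],[0,0,1]])
    v,u=np.mgrid[:H,:W].astype(np.float32)
    p=cv2.undistortPoints(np.stack([u.ravel(),v.ravel()],1)[:,None].astype(np.float64),K,np.array([float(m['k1']),0,0,0]))[:,0]
    # z is along the optical axis
    C=np.c_[p,np.ones(len(p))]*d.reshape(-1,1)
    return ((C-np.array(m['t']))@np.array(m['R'])).reshape(H,W,3)
E
python3 - <<'E'
from h import *
for n in('top','scene'):
    im,d,m=save(n,n+'0'); print(n,m['fovy'],m['k1'],-m['R'].T@m['t'])
    cv2.imwrite(f'pics/{n}0b.png',cv2.resize(im,(800,600)))
s=sensors.read_state();print(s);print(env.grip_point_offset)
E
```

```text
top 53.55712084250074 -0.07733602303154985 [ 0.48497044 -0.04211767  1.03022123]
scene 44.086117007052586 -0.06660210223621049 [1.04321284 0.36744043 0.96329095]
{'t': 0.1, 'qpos': array([-1.16981802,  0.62928219,  0.0384259 ,  1.51826198, -0.02698768,
        0.99630919, -0.01998816]), 'joint_velocities': array([ 0.00117396, -0.00285834,  0.00133934, -0.00369751,  0.000424  ,
        0.00202358, -0.00018183]), 'effort': array([ 2.43707087e-03, -5.64547849e+01,  1.23041790e+00, -1.93979502e+01,
        1.13274917e-02,  5.44193317e-03, -2.76936191e-06]), 'tcp_pos': array([0.29222012, 0.57997864, 0.23046413]), 'tcp_rot': array([-7.26434127e-01, -3.05605469e+00,  2.67029217e-03]), 'contact_force': array([-0.00375588,  0.46805546,  1.11539966]), 'ft_torque': array([-0.0247996 ,  0.00187373, -0.02241722]), 'gripper_force': 0.0, 'finger_gap': 1.0019036510259796}
0.0187
```

View pics/top0b.png

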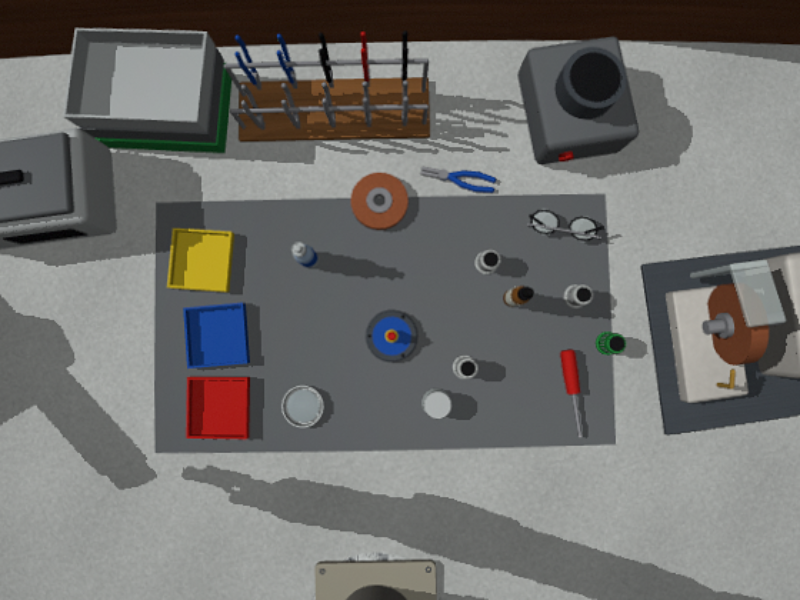

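View pics/scene0b.png

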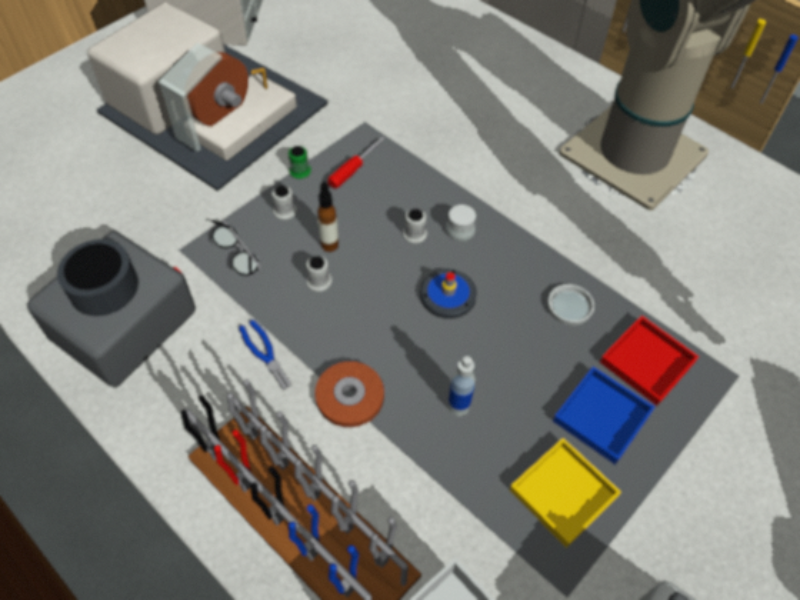

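The top picture (800x600) shows silver caps with black pads at (488,262), (578,295) and (465,367). The round things that resemble them are the green look-alike (610,343), the pad jar (437,404) with its all-white lid, and the dropper bottle (518,295). The gauge is at (392,336). The yellow, blue and red trays are at (200,260), (216,336) and (218,408). I'll measure these and confirm the caps in a crop.

Run:
```python
from h import *
T=np.load('top0.npz');P=cloud(T,T['d']);S=np.load('scene0.npz');Q=cloud(S,S['d'])
k=.7
def win(c,r): 
    u,v=int(c[0]*k),int(c[1]*k);r=int(r*k);return P[v-r:v+r,u-r:u+r].reshape(-1,3)
for n,c in dict(c1=(488,262),c2=(578,295),c3=(465,367),green=(610,343),jar=(437,404),drop=(518,295),spray=(303,255),gauge=(392,336),dish=(303,406),wheel=(379,200)).items():
    w=win(c,34 if n in('gauge','dish','wheel') else 20); z=w[:,2]
    print(n,'zmax %.3f'%np.percentile(z[z<.2],99.5))
    zt=np.percentile(z,98)
    for lo,hi in ([(zt-.005,zt+.006)] if n!='gauge' else [(.008,.02),(.028,.04),(.047,.062)]):
        a=w[(z>lo)&(z<hi)]
        if len(a)>3:
            (x,y),r=cv2.minEnclosingCircle(a[:,:2].astype(np.float32)); print('   top',len(a),np.round([x,y,r,a[:,2].mean()],4),np.round(a.mean(0),4))
            b=Q.reshape(-1,3); b=b[(abs(b[:,2]-(lo+hi)/2)<(hi-lo)/2)&(np.hypot(b[:,0]-x,b[:,1]-y)<r+.02)]
            if len(b)>3:
                (x,y),r=cv2.minEnclosingCircle(b[:,:2].astype(np.float32)); print('   scn',len(b),np.round([x,y,r],4),np.round(b.mean(0),4))
hsv=cv2.cvtColor(T['im'],cv2.COLOR_BGR2HSV)
for n,c,(a,b) in (('yel',(200,260),(20,35)),('blue',(216,336),(105,125)),('red',(218,408),(170,190))):
    h=hsv[...,0].astype(int); h=np.where((n=='red')&(h<10),h+180,h)
    m=(h>=a)&(h<=b)&(hsv[...,1]>120); mm=np.zeros_like(m); u,v=int(c[0]*k),int(c[1]*k); mm[v-28:v+28,u-28:u+28]=1; m&=mm
    w=P[m]; r=w[(w[:,2]>.012)&(w[:,2]<.03)]; R=cv2.minAreaRect(r[:,:2].astype(np.float32)); fl=w[w[:,2]<.010]
    print(n,np.round(R[0],4),np.round(R[1],3),R[2],'floor',np.round(np.median(fl,0),4),np.percentile(w[:,2],98))
a=T['im'][165:290,310:450];cv2.imwrite('pics/crop.png',cv2.resize(a,(672,600),interpolation=cv2.INTER_CUBIC))
```

```text
c1 zmax 0.055
   top 104 [ 0.6096 -0.2011  0.0162  0.0517] [ 0.6097 -0.2011  0.0517]
   scn 81 [ 0.6136 -0.202   0.016 ] [ 0.6126 -0.2028  0.0512]
c2 zmax 0.055
   top 104 [ 0.5481 -0.3562  0.0163  0.0515] [ 0.5477 -0.3558  0.0515]
   scn 48 [ 0.5527 -0.3539  0.015 ] [ 0.5519 -0.356   0.0507]
c3 zmax 0.055
   top 124 [ 0.4309 -0.1582  0.0164  0.0513] [ 0.4299 -0.1578  0.0513]
   scn 71 [ 0.4325 -0.158   0.0148] [ 0.4329 -0.1585  0.051 ]
green zmax 0.055
   top 97 [ 0.4647 -0.4098  0.0165  0.052 ] [ 0.4652 -0.4091  0.052 ]
   scn 43 [ 0.4684 -0.4063  0.0148] [ 0.4685 -0.4078  0.0509]
jar zmax 0.046
   top 245 [ 0.3704 -0.1078  0.0223  0.0427] [ 0.3709 -0.1079  0.0427]
   scn 119 [ 0.3732 -0.1095  0.0227] [ 0.374  -0.1089  0.0419]
drop zmax 0.151
   top 28 [ 0.5467 -0.2441  0.0059  0.1486] [ 0.5473 -0.2433  0.1486]
   scn 16 [ 0.5516 -0.2406  0.0056] [ 0.5503 -0.2429  0.1465]
spray zmax 0.135
   top 24 [0.6195 0.1038 0.0034 0.1334] [0.6227 0.1045 0.1334]
   scn 31 [0.6234 0.1055 0.0059] [0.6242 0.1056 0.1326]
gauge zmax 0.055
   top 978 [ 0.4867 -0.034   0.0449  0.0144] [ 0.4865 -0.034
[... 232 characters left out ...]
  0.0069  0.0537] [ 0.4864 -0.0346  0.0537]
   scn 35 [ 0.4876 -0.0348  0.0074] [ 0.4887 -0.0347  0.0519]
dish zmax 0.016
   top 205 [0.3689 0.1183 0.0362 0.0124] [0.3693 0.1193 0.0124]
   scn 173 [0.3705 0.1186 0.0371] [0.3707 0.1183 0.012 ]
wheel zmax 0.023
   top 815 [ 0.7197 -0.0182  0.0487  0.0193] [ 0.7185 -0.0181  0.0193]
   scn 857 [ 0.7225 -0.018   0.0499] [ 0.7228 -0.0171  0.0188]
yel [0.6237 0.2949] [0.106 0.103] 85.41877746582031 floor [0.6241 0.297  0.0042] 0.022291955399614583
blue [0.4923 0.2666] [0.105 0.106] 4.244389057159424 floor [0.4916 0.2686 0.0042] 0.022270603406294956
red [0.3694 0.2649] [0.106 0.102] 89.23265838623047 floor [0.3673 0.2669 0.0043] 0.022727427544919552
```

View pics/crop.png

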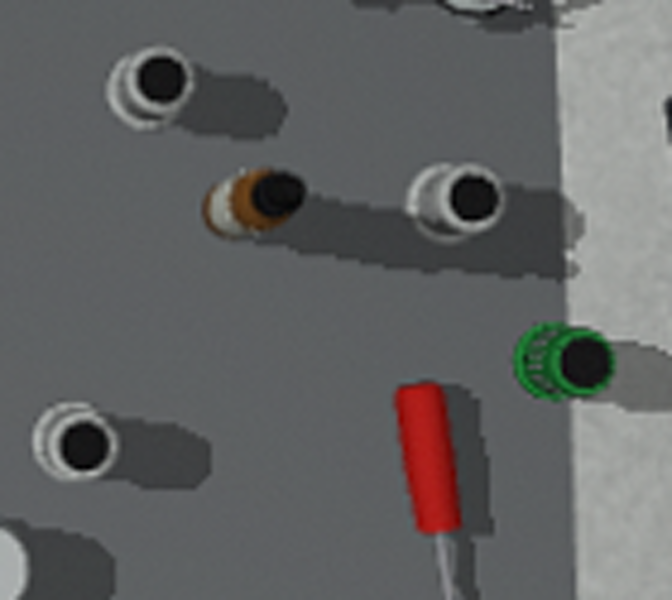

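The enlarged crop (672x600) confirms three silver caps with black pads at (150,88), (457,200) and (76,443). The green look-alike at (565,362) and the screwdriver stay untouched. I'll use tool y along world y for every grasp, so tool x points along world -x, and work out the first move.

```bash
cat >> h.py <<'E'
G=Rn.from_matrix(np.array([[-1,0,0],[0,1,0],[0,0,-1.]]))
def go(*pts):
    s=sensors.read_state();R=Rn.from_rotvec(s['tcp_rot'])
    print('at',np.round(s['tcp_pos'],4),'turn',np.round((R.inv()*G).as_rotvec(),3),'t',s['t'])
    for p in pts: print(p,np.round(R.inv().apply(np.array(p)-s['tcp_pos']),4))
E
python3 - <<'E'
from h import *
go((.46,.22,.231),(.46,-.16,.2),(.43,-.158,.2))
E
```

```text
at [0.2922 0.58   0.2305] turn [-0.002 -0.    -0.467] t 0.1
(0.46, 0.22, 0.231) [-3.118e-01 -2.460e-01 -1.000e-04]
(0.46, -0.16, 0.2) [-0.4828 -0.5853  0.0315]
(0.43, -0.158, 0.2) [-0.4551 -0.597   0.0315]
```

Call:
arm_command(
  moves=[
    {"tx": -0.312, "ty": -0.246, "tz": 0, "az": -0.467, "grip": 0.085},
    {"tx": -0.312, "ty": -0.246, "tz": 0, "az": -0.467, "grip": 0.085},
    {"tx": -0.312, "ty": -0.246, "tz": 0, "az": -0.467, "grip": 0.085},
    {"tx": -0.312, "ty": -0.246, "tz": 0, "az": -0.467, "grip": 0.085},
    {"tx": -0.312, "ty": -0.246, "tz": 0, "az": -0.467, "grip": 0.085},
    {"tx": -0.312, "ty": -0.246, "tz": 0, "az": -0.467, "grip": 0.085},
    {"tx": -0.455, "ty": -0.597, "tz": 0.031, "az": -0.467, "grip": 0.085},
    {"tx": -0.455, "ty": -0.597, "tz": 0.031, "az": -0.467, "grip": 0.085},
    {"tx": -0.455, "ty": -0.597, "tz": 0.031, "az": -0.467, "grip": 0.085},
    {"tx": -0.455, "ty": -0.597, "tz": 0.031, "az": -0.467, "grip": 0.085},
    {"tx": -0.455, "ty": -0.597, "tz": 0.031, "az": -0.467, "grip": 0.085},
    {"tx": -0.455, "ty": -0.597, "tz": 0.031, "az": -0.467, "grip": 0.085},
    {"tx": -0.455, "ty": -0.597, "tz": 0.031, "az": -0.467, "grip": 0.085},
    {"tx": -0.455, "ty": -0.597, "tz": 0.031, "az": -0.467, "grip": 0.085},
  ],
)

```text
validation failed for argument at $.mo...
```

Run:
```python
from h import *
go((.431,-.158,.014))
im,d,m=save('wrist','w1');P=cloud(m,d).reshape(-1,3);print(-m['R'].T@m['t'],sensors.read_state()['tcp_pos'])
for c,lo,hi,rr in (((.431,-.158),.046,.06,.03),((.487,-.034),.047,.062,.03),((.487,-.034),.008,.02,.06),((.487,-.034),.028,.04,.03)):
    a=P[(P[:,2]>lo)&(P[:,2]<hi)&(np.hypot(P[:,0]-c[0],P[:,1]-c[1])<rr)]
    if len(a)>5: print(len(a),cv2.minEnclosingCircle(a[:,:2].astype(np.float32)),a.mean(0))
cv2.imwrite('pics/w1.png',im)
```

```text
at [0.2922 0.58   0.2305] turn [-0.002 -0.    -0.467] t 0.1
(0.431, -0.158, 0.014) [-0.456  -0.5962  0.2175]
[0.21927811 0.61622119 0.37236044] [0.29228669 0.58005098 0.23059365]
```

View pics/w1.png

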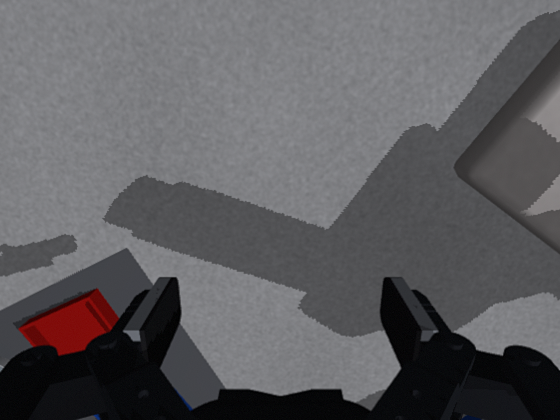

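The move was refused and the arm stayed where it was. The wrist picture only shows the bench and a corner of the red tray at (70,325). I'll try a shorter call with float values and all fields filled in.

Call:
arm_command(
  moves=[
    {"tx": -0.05, "ty": -0.04, "tz": 0.001, "ax": 0.001, "ay": 0.001, "az": -0.1, "grip": 0.085},
  ],
)

```text
t: 0.28
tcp_pos: [0.3149, 0.5276, 0.2295]
tcp_rot: [-0.555, -3.088, -0.003]
contact_force: [1.7, -0.4, 0.2]
finger_gap: 0.998
gripper_force: 0.0
```

Run:
```python
from h import *
go((.46,.22,.231),(.431,-.158,.2))
```

```text
at [0.3149 0.5276 0.2295] turn [ 0.002 -0.004 -0.356] t 0.275
(0.46, 0.22, 0.231) [-0.2432 -0.2378 -0.0028]
(0.431, -0.158, 0.2) [-0.3478 -0.6023  0.0272]
```

Call:
arm_command(
  moves=[
    {"tx": -0.243, "ty": -0.238, "tz": -0.003, "ax": 0.002, "ay": -0.004, "az": -0.356, "grip": 0.085},
    {"tx": -0.243, "ty": -0.238, "tz": -0.003, "ax": 0.002, "ay": -0.004, "az": -0.356, "grip": 0.085},
    {"tx": -0.243, "ty": -0.238, "tz": -0.003, "ax": 0.002, "ay": -0.004, "az": -0.356, "grip": 0.085},
    {"tx": -0.243, "ty": -0.238, "tz": -0.003, "ax": 0.002, "ay": -0.004, "az": -0.356, "grip": 0.085},
    {"tx": -0.243, "ty": -0.238, "tz": -0.003, "ax": 0.002, "ay": -0.004, "az": -0.356, "grip": 0.085},
    {"tx": -0.348, "ty": -0.602, "tz": 0.027, "ax": 0.002, "ay": -0.004, "az": -0.356, "grip": 0.085},
    {"tx": -0.348, "ty": -0.602, "tz": 0.027, "ax": 0.002, "ay": -0.004, "az": -0.356, "grip": 0.085},
    {"tx": -0.348, "ty": -0.602, "tz": 0.027, "ax": 0.002, "ay": -0.004, "az": -0.356, "grip": 0.085},
    {"tx": -0.348, "ty": -0.602, "tz": 0.027, "ax": 0.002, "ay": -0.004, "az": -0.356, "grip": 0.085},
    {"tx": -0.348, "ty": -0.602, "tz": 0.027, "ax": 0.002, "ay": -0.004, "az": -0.356, "grip": 0.085},
    {"tx": -0.348, "ty": -0.602, "tz": 0.027, "ax": 0.002, "ay": -0.004, "az": -0.356, "grip": 0.085},
    {"tx": -0.348, "ty": -0.602, "tz": 0.027, "ax": 0.002, "ay": -0.004, "az": -0.356, "grip": 0.085},
  ],
)

```text
t: 1.78
tcp_pos: [0.4264, -0.1669, 0.2033]
tcp_rot: [0.025, 3.14, -0.007]
contact_force: [-0.2, 0.1, -0.7]
finger_gap: 0.993
gripper_force: 0.0
```

Run:
```python
from h import *
go((.431,-.158,.014))
im,d,m=save('wrist','w2');P=cloud(m,d).reshape(-1,3);print(-m['R'].T@m['t'],sensors.read_state()['tcp_pos'])
for c,lo,hi,rr in (((.431,-.158),.046,.06,.03),((.487,-.034),.047,.062,.03),((.487,-.034),.008,.02,.06),((.487,-.034),.028,.04,.03)):
    a=P[(P[:,2]>lo)&(P[:,2]<hi)&(np.hypot(P[:,0]-c[0],P[:,1]-c[1])<rr)]
    if len(a)>5: print(len(a),cv2.minEnclosingCircle(a[:,:2].astype(np.float32)),a.mean(0))
```

```text
at [ 0.4264 -0.1669  0.2033] turn [-0.004  0.002 -0.016] t 1.775
(0.431, -0.158, 0.014) [-0.0042  0.0098  0.1893]
[ 0.34442175 -0.1654504   0.34501342] [ 0.42618804 -0.16997773  0.20316625]
1014 ((0.428786039352417, -0.15943387150764465), 0.016927510499954224) [ 0.42778819 -0.15935097  0.04961699]
223 ((0.48496586084365845, -0.03634784743189812), 0.008177992887794971) [ 0.48357815 -0.03742078  0.0520352 ]
4880 ((0.48511070013046265, -0.03579741343855858), 0.04524197429418564) [ 0.4807778  -0.0381099   0.01334232]
229 ((0.48473885655403137, -0.03631715103983879), 0.011360026895999908) [ 0.48084214 -0.03927657  0.03289069]
```

View pics/w2.png

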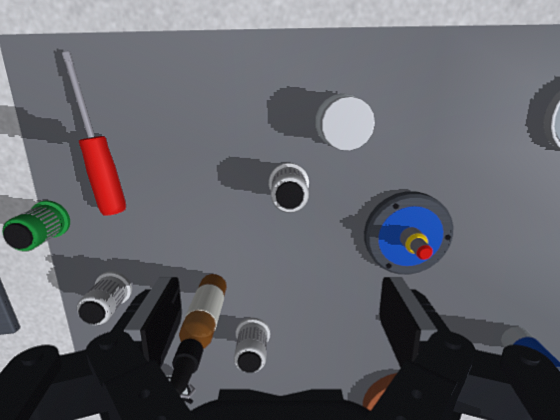

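The wrist view shows cap c3 at (290,187), the gauge tip at (425,253), the jar at (345,123), the dropper at (200,320), the other two caps at (103,298) and (252,345), and the green look-alike at (35,225). The cap-to-gauge offset agrees to about 1 mm across all three cameras. Next is the pregrasp over c3.

Call:
arm_command(
  moves=[
    {"tx": -0.004, "ty": 0.0115, "tz": 0.06, "ax": -0.004, "ay": 0.002, "az": -0.016, "grip": 0.085},
    {"tx": -0.004, "ty": 0.0115, "tz": 0.12, "ax": -0.004, "ay": 0.002, "az": -0.016, "grip": 0.085},
    {"tx": -0.004, "ty": 0.0115, "tz": 0.12, "ax": -0.004, "ay": 0.002, "az": -0.016, "grip": 0.085},
    {"tx": -0.004, "ty": 0.0115, "tz": 0.12, "ax": -0.004, "ay": 0.002, "az": -0.016, "grip": 0.085},
  ],
)

```text
t: 2.33
tcp_pos: [0.4327, -0.1523, 0.085]
tcp_rot: [-0.008, 3.14, 0.0]
contact_force: [-0.1, 0.2, 0.0]
finger_gap: 0.997
gripper_force: 0.0
```

Run:
```python
from h import *
go((.4305,-.1585,.014))
```

```text
at [ 0.4327 -0.1523  0.085 ] turn [0.    0.002 0.005] t 2.325
(0.4305, -0.1585, 0.014) [ 0.0023 -0.0062  0.071 ]
```

Call:
arm_command(
  moves=[
    {"tx": 0.002, "ty": -0.006, "tz": 0.03, "ax": 0.0, "ay": 0.002, "az": 0.005, "grip": 0.085},
    {"tx": 0.002, "ty": -0.006, "tz": 0.055, "ax": 0.0, "ay": 0.002, "az": 0.005, "grip": 0.085},
    {"tx": 0.002, "ty": -0.006, "tz": 0.071, "ax": 0.0, "ay": 0.002, "az": 0.005, "grip": 0.085},
    {"tx": 0.002, "ty": -0.006, "tz": 0.071, "ax": 0.0, "ay": 0.002, "az": 0.005, "grip": 0.085},
    {"tx": 0.002, "ty": -0.006, "tz": 0.071, "ax": 0.0, "ay": 0.002, "az": 0.005, "grip": 0.045},
    {"tx": 0.002, "ty": -0.006, "tz": 0.071, "ax": 0.0, "ay": 0.002, "az": 0.005, "grip": 0.036},
    {"tx": 0.002, "ty": -0.006, "tz": 0.071, "ax": 0.0, "ay": 0.002, "az": 0.005, "grip": 0.02},
    {"tx": 0.002, "ty": -0.006, "tz": 0.071, "ax": 0.0, "ay": 0.002, "az": 0.005, "grip": 0.02},
    {"tx": 0.002, "ty": -0.006, "tz": 0.071, "ax": 0.0, "ay": 0.002, "az": 0.005, "grip": 0.02},
  ],
  grip_force=35,
)

```text
t: 3.45
tcp_pos: [0.4308, -0.1585, 0.0139]
tcp_rot: [-0.001, 3.141, -0.002]
contact_force: [-1.1, 0.6, 11.0]
finger_gap: 0.394
gripper_force: 33.8
```

Run:
```python
from h import *
go((.4305,-.1585,.014));s=sensors.read_state();print(s['contact_force'],s['gripper_force'],s['finger_gap']*.0854)
```

```text
at [ 0.4308 -0.1585  0.0139] turn [-0.001  0.     0.   ] t 3.45
(0.4305, -0.1585, 0.014) [ 0.0003  0.     -0.0001]
[-1.05285281  0.60885923 11.03537207] 33.80717801861465 0.03362257543381729
```

Call:
arm_command(
  moves=[
    {"tx": 0.0, "ty": 0.0, "tz": -0.03, "ax": 0.0, "ay": 0.0, "az": 0.0, "grip": 0.02},
    {"tx": 0.0, "ty": 0.0, "tz": -0.072, "ax": 0.0, "ay": 0.0, "az": 0.0, "grip": 0.02},
    {"tx": -0.016, "ty": 0.035, "tz": -0.072, "ax": 0.0, "ay": 0.0, "az": 0.0, "grip": 0.02},
    {"tx": -0.036, "ty": 0.08, "tz": -0.072, "ax": 0.0, "ay": 0.0, "az": 0.0, "grip": 0.02},
    {"tx": -0.056, "ty": 0.1235, "tz": -0.072, "ax": 0.0, "ay": 0.0, "az": 0.0, "grip": 0.02},
    {"tx": -0.056, "ty": 0.1235, "tz": -0.068, "ax": 0.0, "ay": 0.0, "az": 0.0, "grip": 0.02},
    {"tx": -0.056, "ty": 0.1235, "tz": -0.062, "ax": 0.0, "ay": 0.0, "az": 0.0, "grip": 0.02},
    {"tx": -0.056, "ty": 0.1235, "tz": -0.06, "ax": 0.0, "ay": 0.0, "az": 0.0, "grip": 0.02},
    {"tx": -0.056, "ty": 0.1235, "tz": -0.06, "ax": 0.0, "ay": 0.0, "az": 0.0, "grip": 0.02},
  ],
)

```text
t: 4.58
tcp_pos: [0.4853, -0.0357, 0.0722]
tcp_rot: [-0.003, -3.139, -0.0]
contact_force: [0.0, 0.9, -1.0]
finger_gap: 0.389
gripper_force: 35.6
```

```bash
cat >> h.py <<'E'
def low(c,zlo,zhi,r,img):
    m,d=img; P=cloud(m,d).reshape(-1,3); a=P[(P[:,2]>zlo)&(P[:,2]<zhi)&(np.hypot(P[:,0]-c[0],P[:,1]-c[1])<r)]
    return a
E
python3 - <<'E'
from h import *
go((.4869,-.035,.068));s=sensors.read_state();print(s['contact_force'],s['ft_torque'],s['gripper_force'],s['finger_gap']*.0854)
im,d,m=save('scene','s2')
cv2.imwrite('pics/s2c.png',cv2.resize(im[150:255,230:370],(800,600),interpolation=cv2.INTER_CUBIC))
E
```

```text
at [ 0.4853 -0.0357  0.0722] turn [ 0.    -0.003 -0.002] t 4.575
(0.4869, -0.035, 0.068) [-0.0016  0.0007  0.0042]
[ 0.01808239  0.89091685 -0.96765092] [-0.03981379  0.03033415  0.0197311 ] 35.63666406087577 0.033244653502163095
```

View pics/s2c.png

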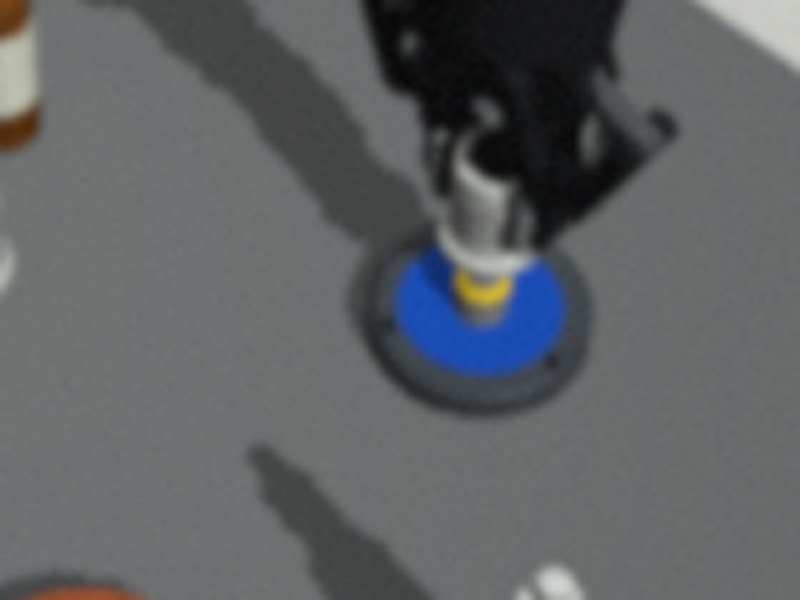

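Cap c3 is held upright over the pin, with its foot at (485,245) just above the yellow shoulder ring at (483,290) in the crop. I'll descend to about tip level and check the force.

Call:
arm_command(
  moves=[
    {"tx": 0.0, "ty": 0.0, "tz": 0.003, "ax": 0.0, "ay": -0.002, "az": -0.001, "grip": 0.02},
    {"tx": 0.0, "ty": 0.0, "tz": 0.006, "ax": 0.0, "ay": -0.002, "az": -0.001, "grip": 0.02},
    {"tx": 0.0, "ty": 0.0, "tz": 0.009, "ax": 0.0, "ay": -0.002, "az": -0.001, "grip": 0.02},
    {"tx": 0.0, "ty": 0.0, "tz": 0.009, "ax": 0.0, "ay": -0.002, "az": -0.001, "grip": 0.02},
  ],
)

```text
t: 5.12
tcp_pos: [0.4857, -0.0345, 0.0632]
tcp_rot: [0.002, -3.141, -0.001]
contact_force: [0.3, 0.7, -1.7]
finger_gap: 0.394
gripper_force: 35.6
```

Call:
arm_command(
  moves=[
    {"tx": -0.001, "ty": 0.0, "tz": 0.005, "ax": 0.0, "ay": 0.0, "az": 0.0, "grip": 0.02},
    {"tx": -0.001, "ty": 0.0, "tz": 0.01, "ax": 0.0, "ay": 0.0, "az": 0.0, "grip": 0.02},
    {"tx": -0.001, "ty": 0.0, "tz": 0.013, "ax": 0.0, "ay": 0.0, "az": 0.0, "grip": 0.02},
    {"tx": -0.001, "ty": 0.0, "tz": 0.016, "ax": 0.0, "ay": 0.0, "az": 0.0, "grip": 0.02},
    {"tx": -0.001, "ty": 0.0, "tz": 0.016, "ax": 0.0, "ay": 0.0, "az": 0.0, "grip": 0.02},
  ],
)

```text
t: 5.75
tcp_pos: [0.4868, -0.0345, 0.0473]
tcp_rot: [0.002, -3.141, -0.001]
contact_force: [-0.1, 1.0, -1.7]
finger_gap: 0.394
gripper_force: 35.6
```

Call:
arm_command(
  moves=[
    {"tx": 0.0, "ty": 0.0, "tz": 0.002, "ax": 0.0, "ay": 0.0, "az": 0.0, "grip": 0.02},
    {"tx": 0.0, "ty": 0.0, "tz": 0.0035, "ax": 0.0, "ay": 0.0, "az": 0.0, "grip": 0.02},
    {"tx": 0.0, "ty": 0.0, "tz": 0.0035, "ax": 0.0, "ay": 0.0, "az": 0.0, "grip": 0.02},
  ],
)

```text
t: 6.12
tcp_pos: [0.4869, -0.0345, 0.0439]
tcp_rot: [-0.002, 3.142, 0.001]
contact_force: [0.3, -0.2, -1.7]
finger_gap: 0.391
gripper_force: 35.6
```

Cap c3 has passed the shoulder without contact, so it is going to the blue base.

Call:
arm_command(
  moves=[
    {"tx": 0.0, "ty": 0.0, "tz": 0.005, "ax": 0.0, "ay": 0.0, "az": 0.0, "grip": 0.02},
    {"tx": 0.0, "ty": 0.0, "tz": 0.01, "ax": 0.0, "ay": 0.0, "az": 0.0, "grip": 0.02},
    {"tx": 0.0, "ty": 0.0, "tz": 0.013, "ax": 0.0, "ay": 0.0, "az": 0.0, "grip": 0.02},
    {"tx": 0.0, "ty": 0.0, "tz": 0.015, "ax": 0.0, "ay": 0.0, "az": 0.0, "grip": 0.02},
    {"tx": 0.0, "ty": 0.0, "tz": 0.0155, "ax": 0.0, "ay": 0.0, "az": 0.0, "grip": 0.02},
    {"tx": 0.0, "ty": 0.0, "tz": 0.0155, "ax": 0.0, "ay": 0.0, "az": 0.0, "grip": 0.02},
  ],
)

```text
t: 6.88
tcp_pos: [0.487, -0.0345, 0.0285]
tcp_rot: [-0.002, 3.141, 0.001]
contact_force: [0.7, -0.3, -1.2]
finger_gap: 0.391
gripper_force: 35.6
```

Call:
arm_command(
  moves=[
    {"tx": 0.0, "ty": 0.0, "tz": 0.0005, "ax": 0.0, "ay": 0.0, "az": 0.0, "grip": 0.02},
    {"tx": 0.0, "ty": 0.0, "tz": 0.0005, "ax": 0.0, "ay": 0.0, "az": 0.0, "grip": 0.042},
    {"tx": 0.0, "ty": 0.0, "tz": 0.0005, "ax": 0.0, "ay": 0.0, "az": 0.0, "grip": 0.042},
    {"tx": 0.0, "ty": 0.0, "tz": 0.0005, "ax": 0.0, "ay": 0.0, "az": 0.0, "grip": 0.042},
    {"tx": 0.0, "ty": 0.0, "tz": 0.0005, "ax": 0.0, "ay": 0.0, "az": 0.0, "grip": 0.042},
    {"tx": 0.0, "ty": 0.0, "tz": 0.0005, "ax": 0.0, "ay": 0.0, "az": 0.0, "grip": 0.042},
    {"tx": 0.0, "ty": 0.0, "tz": 0.0005, "ax": 0.0, "ay": 0.0, "az": 0.0, "grip": 0.042},
    {"tx": 0.0, "ty": 0.0, "tz": 0.0005, "ax": 0.0, "ay": 0.0, "az": 0.0, "grip": 0.042},
  ],
)

```text
t: 7.88
tcp_pos: [0.4869, -0.0345, 0.028]
tcp_rot: [-0.002, 3.141, 0.001]
contact_force: [-0.2, 0.1, -0.3]
finger_gap: 0.491
gripper_force: 0.0
```

Run:
```python
from h import *
go((.4917,.2666,.018));s=sensors.read_state();print(s['contact_force'],s['gripper_force'],s['finger_gap']*.0854)
for n in('wrist','scene'):
    im,d,m=save(n,n+'3'); a=low((.487,-.035),.05,.09,.018,(m,d)); print(n,len(a),np.percentile(a[:,2],[50,80,95]) if len(a) else '')
cv2.imwrite('pics/s3c.png',cv2.resize(im[150:255,230:370],(800,600),interpolation=cv2.INTER_CUBIC))
```

```text
at [ 0.4869 -0.0345  0.028 ] turn [0.001 0.    0.001] t 7.875
(0.4917, 0.2666, 0.018) [-0.0052  0.3011  0.0102]
[-0.17951108  0.0834586  -0.3139366 ] 0.0 0.04192919151096629
wrist 5696 [0.06449986 0.06538855 0.06590637]
scene 135 [0.06197114 0.06499218 0.06662933]
```

Its pad top is at 0.066, so c3 is seated on blue. I'll regrip, lift it clear of the pin and carry it to the blue tray.

Call:
arm_command(
  moves=[
    {"tx": 0.0, "ty": 0.0, "tz": 0.0, "ax": 0.0, "ay": 0.0, "az": 0.0, "grip": 0.02},
    {"tx": 0.0, "ty": 0.0, "tz": 0.0, "ax": 0.0, "ay": 0.0, "az": 0.0, "grip": 0.02},
    {"tx": 0.0, "ty": 0.0, "tz": 0.0, "ax": 0.0, "ay": 0.0, "az": 0.0, "grip": 0.02},
    {"tx": 0.0, "ty": 0.0, "tz": -0.02, "ax": 0.0, "ay": 0.0, "az": 0.0, "grip": 0.02},
    {"tx": 0.0, "ty": 0.0, "tz": -0.052, "ax": 0.0, "ay": 0.0, "az": 0.0, "grip": 0.02},
    {"tx": 0.0, "ty": 0.0, "tz": -0.055, "ax": 0.0, "ay": 0.0, "az": 0.0, "grip": 0.02},
    {"tx": 0.0, "ty": 0.03, "tz": -0.055, "ax": 0.0, "ay": 0.0, "az": 0.0, "grip": 0.02},
    {"tx": 0.0, "ty": 0.08, "tz": -0.055, "ax": 0.0, "ay": 0.0, "az": 0.0, "grip": 0.02},
    {"tx": 0.0, "ty": 0.14, "tz": -0.055, "ax": 0.0, "ay": 0.0, "az": 0.0, "grip": 0.02},
    {"tx": -0.005, "ty": 0.2, "tz": -0.055, "ax": 0.0, "ay": 0.0, "az": 0.0, "grip": 0.02},
    {"tx": -0.005, "ty": 0.26, "tz": -0.055, "ax": 0.0, "ay": 0.0, "az": 0.0, "grip": 0.02},
    {"tx": -0.005, "ty": 0.29, "tz": -0.055, "ax": 0.0, "ay": 0.0, "az": 0.0, "grip": 0.02},
    {"tx": -0.005, "ty": 0.301, "tz": -0.045, "ax": 0.0, "ay": 0.0, "az": 0.0, "grip": 0.02},
    {"tx": -0.005, "ty": 0.301, "tz": -0.02, "ax": 0.0, "ay": 0.0, "az": 0.0, "grip": 0.02},
    {"tx": -0.005, "ty": 0.301, "tz": 0.0, "ax": 0.0, "ay": 0.0, "az": 0.0, "grip": 0.02},
    {"tx": -0.005, "ty": 0.301, "tz": 0.006, "ax": 0.0, "ay": 0.0, "az": 0.0, "grip": 0.02},
    {"tx": -0.005, "ty": 0.301, "tz": 0.008, "ax": 0.0, "ay": 0.0, "az": 0.0, "grip": 0.02},
    {"tx": -0.005, "ty": 0.301, "tz": 0.008, "ax": 0.0, "ay": 0.0, "az": 0.0, "grip": 0.02},
  ],
)

```text
t: 10.22
tcp_pos: [0.4919, 0.2662, 0.0205]
tcp_rot: [-0.001, 3.141, 0.002]
contact_force: [0.7, 0.7, -1.3]
finger_gap: 0.39
gripper_force: 35.3
```

Call:
arm_command(
  moves=[
    {"tx": 0.0, "ty": 0.0, "tz": 0.0015, "ax": 0.0, "ay": 0.0, "az": 0.0, "grip": 0.02},
    {"tx": 0.0, "ty": 0.0, "tz": 0.002, "ax": 0.0, "ay": 0.0, "az": 0.0, "grip": 0.02},
    {"tx": 0.0, "ty": 0.0, "tz": 0.002, "ax": 0.0, "ay": 0.0, "az": 0.0, "grip": 0.038},
    {"tx": 0.0, "ty": 0.0, "tz": 0.002, "ax": 0.0, "ay": 0.0, "az": 0.0, "grip": 0.052},
    {"tx": 0.0, "ty": 0.0, "tz": 0.002, "ax": 0.0, "ay": 0.0, "az": 0.0, "grip": 0.052},
    {"tx": 0.0, "ty": 0.0, "tz": 0.002, "ax": 0.0, "ay": 0.0, "az": 0.0, "grip": 0.052},
    {"tx": 0.0, "ty": 0.0, "tz": -0.03, "ax": 0.0, "ay": 0.0, "az": 0.0, "grip": 0.052},
    {"tx": 0.0, "ty": 0.0, "tz": -0.085, "ax": 0.0, "ay": 0.0, "az": 0.0, "grip": 0.07},
    {"tx": 0.0, "ty": 0.0, "tz": -0.145, "ax": 0.0, "ay": 0.0, "az": 0.0, "grip": 0.085},
    {"tx": 0.0, "ty": -0.03, "tz": -0.18, "ax": 0.0, "ay": 0.0, "az": 0.0, "grip": 0.085},
    {"tx": -0.03, "ty": -0.09, "tz": -0.19, "ax": 0.0, "ay": 0.0, "az": 0.0, "grip": 0.085},
    {"tx": -0.045, "ty": -0.15, "tz": -0.19, "ax": 0.0, "ay": 0.0, "az": 0.0, "grip": 0.085},
    {"tx": -0.06, "ty": -0.21, "tz": -0.19, "ax": 0.0, "ay": 0.0, "az": 0.0, "grip": 0.085},
    {"tx": -0.075, "ty": -0.27, "tz": -0.19, "ax": 0.0, "ay": 0.0, "az": 0.0, "grip": 0.085},
    {"tx": -0.09, "ty": -0.33, "tz": -0.19, "ax": 0.0, "ay": 0.0, "az": 0.0, "grip": 0.085},
    {"tx": -0.105, "ty": -0.39, "tz": -0.19, "ax": 0.0, "ay": 0.0, "az": 0.0, "grip": 0.085},
    {"tx": -0.115, "ty": -0.44, "tz": -0.19, "ax": 0.0, "ay": 0.0, "az": 0.0, "grip": 0.085},
    {"tx": -0.119, "ty": -0.4675, "tz": -0.18, "ax": 0.0, "ay": 0.0, "az": 0.0, "grip": 0.085},
    {"tx": -0.119, "ty": -0.4675, "tz": -0.18, "ax": 0.0, "ay": 0.0, "az": 0.0, "grip": 0.085},
    {"tx": -0.119, "ty": -0.4675, "tz": -0.18, "ax": 0.0, "ay": 0.0, "az": 0.0, "grip": 0.085},
  ],
)

```text
t: 12.72
tcp_pos: [0.611, -0.1992, 0.1999]
tcp_rot: [-0.004, 3.142, 0.004]
contact_force: [-0.0, 0.7, 0.2]
finger_gap: 0.994
gripper_force: 0.0
```

```bash
cat >> h.py <<'E'
def circ(n,tag,cs):
    im,d,m=save(n,tag)
    for c,lo,hi,rr in cs:
        a=low(c,lo,hi,rr,(m,d))
        if len(a)>5:
            (x,y),r=cv2.minEnclosingCircle(a[:,:2].astype(np.float32)); print(n,len(a),np.round([x,y,r,a[:,2].mean()],4))
E
python3 - <<'E'
from h import *
go((.6106,-.2015,.014))
g=((.487,-.034),.008,.02,.06);C=((.611,-.2015),.046,.06,.03)
circ('wrist','w4',[C,g,((.547,-.243),.14,.155,.03)]); circ('top','t4',[((.492,.2665),.04,.065,.03),g,C]); circ('scene','s4',[((.492,.2665),.04,.065,.03)])
s=sensors.read_state();print(s['tcp_pos'])
E
```

```text
at [ 0.611  -0.1992  0.1999] turn [0.002 0.    0.003] t 12.725
(0.6106, -0.2015, 0.014) [ 0.0005 -0.0027  0.1859]
wrist 1051 [ 0.6088 -0.2027  0.0168  0.0496]
wrist 7383 [ 0.4853 -0.0359  0.0454  0.0135]
wrist 461 [ 0.5496 -0.2445  0.0054  0.1468]
top 166 [0.4913 0.2666 0.017  0.0535]
top 981 [ 0.4865 -0.034   0.0449  0.0142]
top 147 [ 0.6104 -0.2021  0.0169  0.0504]
scene 249 [0.4938 0.2668 0.0186 0.0512]
[ 0.61142159 -0.19889099  0.20041532]
```

c3 is standing in the blue tray. Next is c1, at about (0.6105, -0.2018).

Call:
arm_command(
  moves=[
    {"tx": 0.001, "ty": -0.003, "tz": 0.04, "ax": 0.002, "ay": 0.0, "az": 0.003, "grip": 0.085},
    {"tx": 0.001, "ty": -0.003, "tz": 0.09, "ax": 0.002, "ay": 0.0, "az": 0.003, "grip": 0.085},
    {"tx": 0.001, "ty": -0.003, "tz": 0.13, "ax": 0.002, "ay": 0.0, "az": 0.003, "grip": 0.085},
    {"tx": 0.001, "ty": -0.003, "tz": 0.16, "ax": 0.002, "ay": 0.0, "az": 0.003, "grip": 0.085},
    {"tx": 0.001, "ty": -0.003, "tz": 0.18, "ax": 0.002, "ay": 0.0, "az": 0.003, "grip": 0.085},
    {"tx": 0.001, "ty": -0.003, "tz": 0.186, "ax": 0.002, "ay": 0.0, "az": 0.003, "grip": 0.085},
    {"tx": 0.001, "ty": -0.003, "tz": 0.186, "ax": 0.002, "ay": 0.0, "az": 0.003, "grip": 0.085},
    {"tx": 0.001, "ty": -0.003, "tz": 0.186, "ax": 0.002, "ay": 0.0, "az": 0.003, "grip": 0.045},
    {"tx": 0.001, "ty": -0.003, "tz": 0.186, "ax": 0.002, "ay": 0.0, "az": 0.003, "grip": 0.036},
    {"tx": 0.001, "ty": -0.003, "tz": 0.186, "ax": 0.002, "ay": 0.0, "az": 0.003, "grip": 0.02},
    {"tx": 0.001, "ty": -0.003, "tz": 0.186, "ax": 0.002, "ay": 0.0, "az": 0.003, "grip": 0.02},
    {"tx": 0.001, "ty": -0.003, "tz": 0.186, "ax": 0.002, "ay": 0.0, "az": 0.003, "grip": 0.02},
  ],
)

```text
t: 14.38
tcp_pos: [0.6106, -0.204, 0.0147]
tcp_rot: [0.003, 3.14, -0.003]
contact_force: [-0.5, 0.3, 6.2]
finger_gap: 0.392
gripper_force: 35.3
```

Call:
arm_command(
  moves=[
    {"tx": 0.0, "ty": 0.0, "tz": -0.03, "ax": 0.0, "ay": 0.0, "az": 0.0, "grip": 0.02},
    {"tx": 0.0, "ty": 0.0, "tz": -0.075, "ax": 0.0, "ay": 0.0, "az": 0.0, "grip": 0.02},
    {"tx": 0.015, "ty": 0.02, "tz": -0.078, "ax": 0.0, "ay": 0.0, "az": 0.0, "grip": 0.02},
    {"tx": 0.045, "ty": 0.062, "tz": -0.078, "ax": 0.0, "ay": 0.0, "az": 0.0, "grip": 0.02},
    {"tx": 0.08, "ty": 0.11, "tz": -0.078, "ax": 0.0, "ay": 0.0, "az": 0.0, "grip": 0.02},
    {"tx": 0.11, "ty": 0.15, "tz": -0.078, "ax": 0.0, "ay": 0.0, "az": 0.0, "grip": 0.02},
    {"tx": 0.124, "ty": 0.1695, "tz": -0.072, "ax": 0.0, "ay": 0.0, "az": 0.0, "grip": 0.02},
    {"tx": 0.124, "ty": 0.1695, "tz": -0.064, "ax": 0.0, "ay": 0.0, "az": 0.0, "grip": 0.02},
    {"tx": 0.124, "ty": 0.1695, "tz": -0.06, "ax": 0.0, "ay": 0.0, "az": 0.0, "grip": 0.02},
    {"tx": 0.124, "ty": 0.1695, "tz": -0.06, "ax": 0.0, "ay": 0.0, "az": 0.0, "grip": 0.02},
  ],
)

```text
t: 15.62
tcp_pos: [0.487, -0.0353, 0.0732]
tcp_rot: [0.006, 3.142, -0.003]
contact_force: [-0.2, 0.4, -1.2]
finger_gap: 0.39
gripper_force: 35.2
```

Run:
```python
from h import *
go((.4868,-.0345,.068))
g=((.487,-.034),.008,.02,.06);C=((.487,-.035),.09,.12,.03)
circ('top','t5',[C,g]); circ('scene','s5',[C])
im=np.load('s5.npz')['im'];cv2.imwrite('pics/s5c.png',cv2.resize(im[150:255,230:370],(800,600),interpolation=cv2.INTER_CUBIC))
```

```text
at [ 0.487  -0.0353  0.0732] turn [-0.002  0.    -0.004] t 15.625
(0.4868, -0.0345, 0.068) [0.0002 0.0008 0.0052]
scene 269 [ 0.489  -0.0347  0.0298  0.105 ]
```

Call:
arm_command(
  moves=[
    {"tx": 0.0, "ty": 0.0, "tz": 0.003, "ax": -0.002, "ay": 0.0, "az": -0.004, "grip": 0.02},
    {"tx": 0.0, "ty": 0.0, "tz": 0.006, "ax": -0.002, "ay": 0.0, "az": -0.004, "grip": 0.02},
    {"tx": 0.0, "ty": 0.0, "tz": 0.008, "ax": -0.002, "ay": 0.0, "az": -0.004, "grip": 0.02},
    {"tx": 0.0, "ty": 0.0, "tz": 0.008, "ax": -0.002, "ay": 0.0, "az": -0.004, "grip": 0.02},
  ],
)

```text
t: 16.23
tcp_pos: [0.4867, -0.0352, 0.0669]
tcp_rot: [-0.002, 3.141, -0.002]
contact_force: [-2.4, -1.9, 14.1]
finger_gap: 0.391
gripper_force: 36.7
```

Call:
arm_command(
  moves=[
    {"tx": 0.0, "ty": 0.0, "tz": -0.003, "ax": 0.0, "ay": 0.0, "az": 0.0, "grip": 0.02},
    {"tx": 0.001, "ty": -0.001, "tz": -0.003, "ax": 0.0, "ay": 0.0, "az": 0.0, "grip": 0.02},
    {"tx": 0.001, "ty": -0.001, "tz": -0.003, "ax": 0.0, "ay": 0.0, "az": 0.0, "grip": 0.02},
    {"tx": 0.001, "ty": -0.001, "tz": 0.0, "ax": 0.0, "ay": 0.0, "az": 0.0, "grip": 0.02},
    {"tx": 0.001, "ty": -0.001, "tz": 0.0, "ax": 0.0, "ay": 0.0, "az": 0.0, "grip": 0.02},
  ],
)

```text
t: 16.85
tcp_pos: [0.4864, -0.0354, 0.0667]
tcp_rot: [-0.003, 3.139, -0.0]
contact_force: [-0.9, -1.4, 13.2]
finger_gap: 0.388
gripper_force: 36.7
```

Call:
arm_command(
  moves=[
    {"tx": 0.0, "ty": 0.0, "tz": -0.0005, "ax": 0.0, "ay": 0.0, "az": 0.0, "grip": 0.02},
    {"tx": 0.0, "ty": 0.0, "tz": -0.0005, "ax": 0.0, "ay": 0.0, "az": 0.0, "grip": 0.038},
    {"tx": 0.0, "ty": 0.0, "tz": -0.0005, "ax": 0.0, "ay": 0.0, "az": 0.0, "grip": 0.038},
    {"tx": 0.0, "ty": 0.0, "tz": -0.0005, "ax": 0.0, "ay": 0.0, "az": 0.0, "grip": 0.038},
    {"tx": 0.0, "ty": 0.0, "tz": -0.0005, "ax": 0.0, "ay": 0.0, "az": 0.0, "grip": 0.038},
    {"tx": 0.0, "ty": 0.0, "tz": -0.0005, "ax": 0.0, "ay": 0.0, "az": 0.0, "grip": 0.038},
    {"tx": 0.0, "ty": 0.0, "tz": -0.0005, "ax": 0.0, "ay": 0.0, "az": 0.0, "grip": 0.038},
  ],
)

```text
t: 17.73
tcp_pos: [0.4854, -0.035, 0.0661]
tcp_rot: [-0.004, 3.141, 0.001]
contact_force: [-0.6, 0.4, 0.2]
finger_gap: 0.443
gripper_force: 0.0
```

Run:
```python
from h import *
go((.369,.2655,.0185));s=sensors.read_state();print(s['contact_force'],s['gripper_force'],s['finger_gap']*.0854)
for n in('wrist','scene'):
    im,d,m=save(n,n+'6'); a=low((.487,-.035),.05,.115,.016,(m,d)); a=a[a[:,2]>.06]; print(n,len(a),np.percentile(a[:,2],[50,80,95]) if len(a) else '')
cv2.imwrite('pics/s6c.png',cv2.resize(im[150:255,230:370],(800,600),interpolation=cv2.INTER_CUBIC))
```

```text
at [ 0.4854 -0.035   0.0661] turn [0.001 0.    0.002] t 17.725
(0.369, 0.2655, 0.0185) [0.1158 0.3007 0.0479]
[-0.61542189  0.35496901  0.22169577] 0.0 0.037792043466133664
wrist 4528 [0.10354239 0.10417008 0.10466228]
scene 161 [0.0995263  0.10319278 0.10517837]
```

View pics/s6c.png

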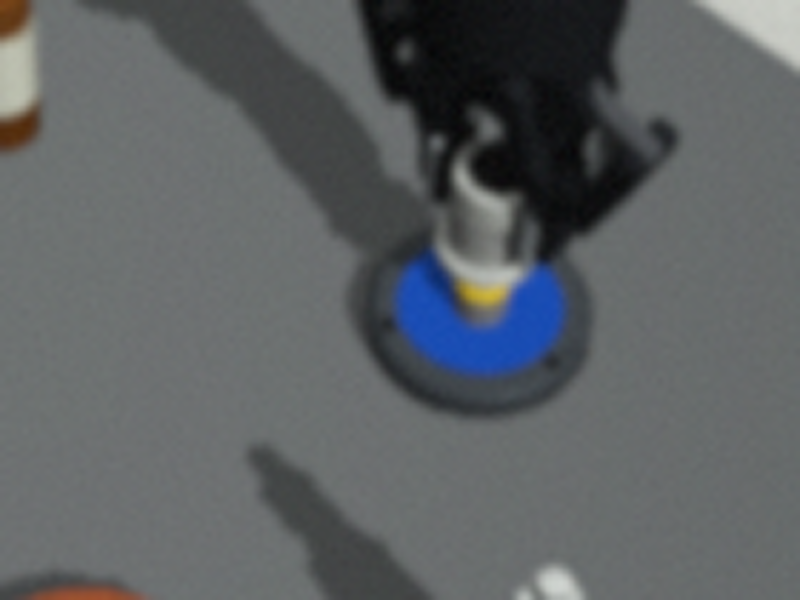

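The cap stands free on the red tip, with its foot at (485,270) above the yellow ring in the crop and its pad top at about 0.1045. I'll carry c1 to the red tray.

Call:
arm_command(
  moves=[
    {"tx": 0.0, "ty": 0.0, "tz": 0.0, "ax": 0.0, "ay": 0.0, "az": 0.0, "grip": 0.02},
    {"tx": 0.0, "ty": 0.0, "tz": 0.0, "ax": 0.0, "ay": 0.0, "az": 0.0, "grip": 0.02},
    {"tx": 0.0, "ty": 0.0, "tz": 0.0, "ax": 0.0, "ay": 0.0, "az": 0.0, "grip": 0.02},
    {"tx": 0.0, "ty": 0.0, "tz": -0.01, "ax": 0.0, "ay": 0.0, "az": 0.0, "grip": 0.02},
    {"tx": 0.0, "ty": 0.0, "tz": -0.02, "ax": 0.0, "ay": 0.0, "az": 0.0, "grip": 0.02},
    {"tx": 0.0, "ty": 0.0, "tz": -0.02, "ax": 0.0, "ay": 0.0, "az": 0.0, "grip": 0.02},
    {"tx": 0.01, "ty": 0.03, "tz": -0.02, "ax": 0.0, "ay": 0.0, "az": 0.0, "grip": 0.02},
    {"tx": 0.03, "ty": 0.08, "tz": -0.02, "ax": 0.0, "ay": 0.0, "az": 0.0, "grip": 0.02},
    {"tx": 0.052, "ty": 0.135, "tz": -0.02, "ax": 0.0, "ay": 0.0, "az": 0.0, "grip": 0.02},
    {"tx": 0.074, "ty": 0.19, "tz": -0.02, "ax": 0.0, "ay": 0.0, "az": 0.0, "grip": 0.02},
    {"tx": 0.096, "ty": 0.245, "tz": -0.02, "ax": 0.0, "ay": 0.0, "az": 0.0, "grip": 0.02},
    {"tx": 0.112, "ty": 0.288, "tz": -0.015, "ax": 0.0, "ay": 0.0, "az": 0.0, "grip": 0.02},
    {"tx": 0.117, "ty": 0.3, "tz": -0.005, "ax": 0.0, "ay": 0.0, "az": 0.0, "grip": 0.02},
    {"tx": 0.117, "ty": 0.3, "tz": 0.02, "ax": 0.0, "ay": 0.0, "az": 0.0, "grip": 0.02},
    {"tx": 0.117, "ty": 0.3, "tz": 0.038, "ax": 0.0, "ay": 0.0, "az": 0.0, "grip": 0.02},
    {"tx": 0.117, "ty": 0.3, "tz": 0.044, "ax": 0.0, "ay": 0.0, "az": 0.0, "grip": 0.02},
    {"tx": 0.117, "ty": 0.3, "tz": 0.046, "ax": 0.0, "ay": 0.0, "az": 0.0, "grip": 0.02},
    {"tx": 0.117, "ty": 0.3, "tz": 0.046, "ax": 0.0, "ay": 0.0, "az": 0.0, "grip": 0.02},
  ],
)

```text
t: 20.08
tcp_pos: [0.3679, 0.2647, 0.0205]
tcp_rot: [-0.003, 3.141, 0.002]
contact_force: [-0.4, -0.9, -1.5]
finger_gap: 0.387
gripper_force: 35.4
```

Call:
arm_command(
  moves=[
    {"tx": 0.0, "ty": 0.0, "tz": 0.0015, "ax": 0.0, "ay": 0.0, "az": 0.0, "grip": 0.02},
    {"tx": 0.0, "ty": 0.0, "tz": 0.0025, "ax": 0.0, "ay": 0.0, "az": 0.0, "grip": 0.02},
    {"tx": 0.0, "ty": 0.0, "tz": 0.0025, "ax": 0.0, "ay": 0.0, "az": 0.0, "grip": 0.038},
    {"tx": 0.0, "ty": 0.0, "tz": 0.0025, "ax": 0.0, "ay": 0.0, "az": 0.0, "grip": 0.052},
    {"tx": 0.0, "ty": 0.0, "tz": 0.0025, "ax": 0.0, "ay": 0.0, "az": 0.0, "grip": 0.052},
    {"tx": 0.0, "ty": 0.0, "tz": 0.0025, "ax": 0.0, "ay": 0.0, "az": 0.0, "grip": 0.052},
    {"tx": 0.0, "ty": 0.0, "tz": -0.03, "ax": 0.0, "ay": 0.0, "az": 0.0, "grip": 0.052},
    {"tx": 0.0, "ty": 0.0, "tz": -0.085, "ax": 0.0, "ay": 0.0, "az": 0.0, "grip": 0.07},
    {"tx": 0.0, "ty": 0.0, "tz": -0.145, "ax": 0.0, "ay": 0.0, "az": 0.0, "grip": 0.085},
    {"tx": -0.015, "ty": -0.03, "tz": -0.19, "ax": 0.0, "ay": 0.0, "az": 0.0, "grip": 0.085},
    {"tx": -0.035, "ty": -0.085, "tz": -0.2, "ax": 0.0, "ay": 0.0, "az": 0.0, "grip": 0.085},
    {"tx": -0.055, "ty": -0.14, "tz": -0.2, "ax": 0.0, "ay": 0.0, "az": 0.0, "grip": 0.085},
    {"tx": -0.075, "ty": -0.195, "tz": -0.2, "ax": 0.0, "ay": 0.0, "az": 0.0, "grip": 0.085},
    {"tx": -0.09, "ty": -0.25, "tz": -0.2, "ax": 0.0, "ay": 0.0, "az": 0.0, "grip": 0.085},
    {"tx": -0.105, "ty": -0.305, "tz": -0.2, "ax": 0.0, "ay": 0.0, "az": 0.0, "grip": 0.085},
    {"tx": -0.12, "ty": -0.36, "tz": -0.2, "ax": 0.0, "ay": 0.0, "az": 0.0, "grip": 0.085},
    {"tx": -0.135, "ty": -0.415, "tz": -0.2, "ax": 0.0, "ay": 0.0, "az": 0.0, "grip": 0.085},
    {"tx": -0.15, "ty": -0.47, "tz": -0.2, "ax": 0.0, "ay": 0.0, "az": 0.0, "grip": 0.085},
    {"tx": -0.165, "ty": -0.525, "tz": -0.2, "ax": 0.0, "ay": 0.0, "az": 0.0, "grip": 0.085},
    {"tx": -0.18, "ty": -0.575, "tz": -0.2, "ax": 0.0, "ay": 0.0, "az": 0.0, "grip": 0.085},
  ],
)

```text
t: 22.58
tcp_pos: [0.5488, -0.3123, 0.2197]
tcp_rot: [0.002, -3.141, -0.001]
contact_force: [0.8, 0.1, 1.0]
finger_gap: 0.995
gripper_force: 0.0
```

Call:
arm_command(
  moves=[
    {"tx": -0.003, "ty": -0.045, "tz": 0.001, "ax": 0.0, "ay": 0.0, "az": 0.0, "grip": 0.085},
    {"tx": -0.003, "ty": -0.045, "tz": 0.001, "ax": 0.0, "ay": 0.0, "az": 0.0, "grip": 0.085},
    {"tx": -0.003, "ty": -0.045, "tz": 0.001, "ax": 0.0, "ay": 0.0, "az": 0.0, "grip": 0.085},
  ],
)

```text
t: 22.95
tcp_pos: [0.5519, -0.3539, 0.2185]
tcp_rot: [0.004, -3.141, -0.004]
contact_force: [0.4, 0.5, -0.1]
finger_gap: 0.993
gripper_force: 0.0
```

Run:
```python
from h import *
go((.550,-.3555,.014))
g=((.487,-.034),.008,.02,.06);C=((.550,-.355),.046,.06,.03)
circ('wrist','w7',[C,g]); circ('top','t7',[((.368,.265),.04,.065,.03),g,C]); circ('scene','s7',[((.368,.265),.04,.065,.03),C,g])
s=sensors.read_state();print(s['tcp_pos'])
```

```text
at [ 0.5519 -0.3539  0.2185] turn [ 0.002 -0.     0.003] t 22.95
(0.55, -0.3555, 0.014) [ 0.0018 -0.0021  0.2045]
wrist 952 [ 0.5469 -0.3567  0.0169  0.0496]
wrist 18 [ 0.4949 -0.0792  0.0086  0.0088]
top 169 [0.3681 0.2638 0.0176 0.0537]
top 982 [ 0.4864 -0.0339  0.0448  0.0143]
top 119 [ 0.5483 -0.3558  0.0166  0.0507]
scene 207 [0.371  0.2649 0.0177 0.0508]
scene 83 [ 0.5521 -0.3541  0.0165  0.0493]
scene 899 [ 0.4883 -0.0357  0.0466  0.013 ]
[ 0.55248489 -0.35318684  0.21920212]
```

c1 is standing in the red tray. Next is c2 at about (0.549, -0.356).

Call:
arm_command(
  moves=[
    {"tx": 0.003, "ty": -0.003, "tz": 0.04, "ax": 0.002, "ay": 0.0, "az": 0.003, "grip": 0.085},
    {"tx": 0.003, "ty": -0.003, "tz": 0.09, "ax": 0.002, "ay": 0.0, "az": 0.003, "grip": 0.085},
    {"tx": 0.003, "ty": -0.003, "tz": 0.13, "ax": 0.002, "ay": 0.0, "az": 0.003, "grip": 0.085},
    {"tx": 0.003, "ty": -0.003, "tz": 0.13, "ax": 0.002, "ay": 0.0, "az": 0.003, "grip": 0.085},
    {"tx": 0.003, "ty": -0.003, "tz": 0.13, "ax": 0.002, "ay": 0.0, "az": 0.003, "grip": 0.085},
  ],
)

```text
t: 23.72
tcp_pos: [0.5506, -0.3576, 0.0907]
tcp_rot: [-0.0, 3.139, -0.003]
contact_force: [0.8, 0.8, -0.5]
finger_gap: 0.997
gripper_force: 0.0
```

Call:
arm_command(
  moves=[
    {"tx": 0.0015, "ty": 0.0015, "tz": 0.035, "ax": 0.0, "ay": 0.002, "az": 0.0, "grip": 0.085},
    {"tx": 0.0015, "ty": 0.0015, "tz": 0.06, "ax": 0.0, "ay": 0.002, "az": 0.0, "grip": 0.085},
    {"tx": 0.0015, "ty": 0.0015, "tz": 0.0765, "ax": 0.0, "ay": 0.002, "az": 0.0, "grip": 0.085},
    {"tx": 0.0015, "ty": 0.0015, "tz": 0.0765, "ax": 0.0, "ay": 0.002, "az": 0.0, "grip": 0.085},
    {"tx": 0.0015, "ty": 0.0015, "tz": 0.0765, "ax": 0.0, "ay": 0.002, "az": 0.0, "grip": 0.045},
    {"tx": 0.0015, "ty": 0.0015, "tz": 0.0765, "ax": 0.0, "ay": 0.002, "az": 0.0, "grip": 0.036},
    {"tx": 0.0015, "ty": 0.0015, "tz": 0.0765, "ax": 0.0, "ay": 0.002, "az": 0.0, "grip": 0.02},
    {"tx": 0.0015, "ty": 0.0015, "tz": 0.0765, "ax": 0.0, "ay": 0.002, "az": 0.0, "grip": 0.02},
    {"tx": 0.0015, "ty": 0.0015, "tz": 0.0765, "ax": 0.0, "ay": 0.002, "az": 0.0, "grip": 0.02},
  ],
)

```text
t: 24.85
tcp_pos: [0.5481, -0.3569, 0.0134]
tcp_rot: [-0.002, -3.141, 0.003]
contact_force: [-1.0, 0.3, 5.8]
finger_gap: 0.393
gripper_force: 35.1
```

Call:
arm_command(
  moves=[
    {"tx": 0.0, "ty": 0.0, "tz": -0.03, "ax": 0.0, "ay": 0.0, "az": 0.0, "grip": 0.02},
    {"tx": 0.0, "ty": 0.0, "tz": -0.085, "ax": 0.0, "ay": 0.0, "az": 0.0, "grip": 0.02},
    {"tx": 0.01, "ty": 0.0, "tz": -0.14, "ax": 0.0, "ay": 0.0, "az": 0.0, "grip": 0.02},
    {"tx": 0.04, "ty": 0.005, "tz": -0.165, "ax": 0.0, "ay": 0.0, "az": 0.0, "grip": 0.02},
    {"tx": 0.062, "ty": 0.04, "tz": -0.17, "ax": 0.0, "ay": 0.0, "az": 0.0, "grip": 0.02},
    {"tx": 0.062, "ty": 0.095, "tz": -0.17, "ax": 0.0, "ay": 0.0, "az": 0.0, "grip": 0.02},
    {"tx": 0.062, "ty": 0.15, "tz": -0.17, "ax": 0.0, "ay": 0.0, "az": 0.0, "grip": 0.02},
    {"tx": 0.062, "ty": 0.205, "tz": -0.17, "ax": 0.0, "ay": 0.0, "az": 0.0, "grip": 0.02},
    {"tx": 0.062, "ty": 0.26, "tz": -0.16, "ax": 0.0, "ay": 0.0, "az": 0.0, "grip": 0.02},
    {"tx": 0.062, "ty": 0.305, "tz": -0.14, "ax": 0.0, "ay": 0.0, "az": 0.0, "grip": 0.02},
    {"tx": 0.062, "ty": 0.322, "tz": -0.11, "ax": 0.0, "ay": 0.0, "az": 0.0, "grip": 0.02},
    {"tx": 0.062, "ty": 0.322, "tz": -0.08, "ax": 0.0, "ay": 0.0, "az": 0.0, "grip": 0.02},
    {"tx": 0.062, "ty": 0.322, "tz": -0.065, "ax": 0.0, "ay": 0.0, "az": 0.0, "grip": 0.02},
    {"tx": 0.062, "ty": 0.322, "tz": -0.062, "ax": 0.0, "ay": 0.0, "az": 0.0, "grip": 0.02},
    {"tx": 0.062, "ty": 0.322, "tz": -0.062, "ax": 0.0, "ay": 0.0, "az": 0.0, "grip": 0.02},
  ],
)

```text
t: 26.72
tcp_pos: [0.4865, -0.0347, 0.0746]
tcp_rot: [-0.002, -3.141, 0.002]
contact_force: [0.9, 1.1, -1.5]
finger_gap: 0.394
gripper_force: 35.1
```

Call:
arm_command(
  moves=[
    {"tx": 0.0, "ty": 0.0, "tz": 0.004, "ax": 0.0, "ay": 0.0, "az": 0.0, "grip": 0.02},
    {"tx": 0.0, "ty": 0.0, "tz": 0.007, "ax": 0.0, "ay": 0.0, "az": 0.0, "grip": 0.02},
    {"tx": 0.0, "ty": 0.0, "tz": 0.0095, "ax": 0.0, "ay": 0.0, "az": 0.0, "grip": 0.02},
    {"tx": 0.0, "ty": 0.0, "tz": 0.0105, "ax": 0.0, "ay": 0.0, "az": 0.0, "grip": 0.02},
    {"tx": 0.0, "ty": 0.0, "tz": 0.0105, "ax": 0.0, "ay": 0.0, "az": 0.0, "grip": 0.02},
  ],
)

```text
t: 27.35
tcp_pos: [0.486, -0.0344, 0.0635]
tcp_rot: [-0.001, -3.14, 0.002]
contact_force: [0.3, 0.2, -0.6]
finger_gap: 0.393
gripper_force: 35.1
```

No contact, so it is past the tip. I'll continue to just above the shoulder and touch down.

Call:
arm_command(
  moves=[
    {"tx": 0.0, "ty": 0.0, "tz": 0.005, "ax": 0.0, "ay": 0.0, "az": 0.0, "grip": 0.02},
    {"tx": 0.0, "ty": 0.0, "tz": 0.01, "ax": 0.0, "ay": 0.0, "az": 0.0, "grip": 0.02},
    {"tx": 0.0, "ty": 0.0, "tz": 0.014, "ax": 0.0, "ay": 0.0, "az": 0.0, "grip": 0.02},
    {"tx": 0.0, "ty": 0.0, "tz": 0.0165, "ax": 0.0, "ay": 0.0, "az": 0.0, "grip": 0.02},
    {"tx": 0.0, "ty": 0.0, "tz": 0.0175, "ax": 0.0, "ay": 0.0, "az": 0.0, "grip": 0.02},
    {"tx": 0.0, "ty": 0.0, "tz": 0.0175, "ax": 0.0, "ay": 0.0, "az": 0.0, "grip": 0.02},
  ],
)

```text
t: 28.1
tcp_pos: [0.4861, -0.0349, 0.0463]
tcp_rot: [-0.002, -3.14, 0.003]
contact_force: [-0.6, -1.3, 2.2]
finger_gap: 0.391
gripper_force: 35.4
```

Call:
arm_command(
  moves=[
    {"tx": 0.0, "ty": 0.0, "tz": 0.0003, "ax": 0.0, "ay": 0.0, "az": 0.0, "grip": 0.02},
    {"tx": 0.0, "ty": 0.0, "tz": 0.0003, "ax": 0.0, "ay": 0.0, "az": 0.0, "grip": 0.038},
    {"tx": 0.0, "ty": 0.0, "tz": 0.0003, "ax": 0.0, "ay": 0.0, "az": 0.0, "grip": 0.038},
    {"tx": 0.0, "ty": 0.0, "tz": 0.0003, "ax": 0.0, "ay": 0.0, "az": 0.0, "grip": 0.038},
    {"tx": 0.0, "ty": 0.0, "tz": 0.0003, "ax": 0.0, "ay": 0.0, "az": 0.0, "grip": 0.038},
    {"tx": 0.0, "ty": 0.0, "tz": 0.0003, "ax": 0.0, "ay": 0.0, "az": 0.0, "grip": 0.038},
    {"tx": 0.0, "ty": 0.0, "tz": 0.0003, "ax": 0.0, "ay": 0.0, "az": 0.0, "grip": 0.038},
    {"tx": 0.0, "ty": 0.0, "tz": 0.0003, "ax": 0.0, "ay": 0.0, "az": 0.0, "grip": 0.038},
  ],
)

```text
t: 29.1
tcp_pos: [0.486, -0.0344, 0.0458]
tcp_rot: [-0.001, -3.14, 0.002]
contact_force: [-0.6, -0.2, -0.1]
finger_gap: 0.446
gripper_force: 0.0
```

Run:
```python
from h import *
go((.624,.296,.018));s=sensors.read_state();print(s['contact_force'],s['gripper_force'],s['finger_gap']*.0854)
for n in('wrist','scene'):
    im,d,m=save(n,n+'8'); a=low((.487,-.035),.055,.115,.016,(m,d)); print(n,len(a),np.percentile(a[:,2],[50,80,95]) if len(a) else '')
```

```text
at [ 0.486  -0.0344  0.0458] turn [-0.001 -0.002 -0.001] t 29.1
(0.624, 0.296, 0.018) [-0.1378  0.3306  0.0272]
[-0.62209896 -0.21782054 -0.06445151] 0.0 0.03812075824271855
wrist 4621 [0.08349593 0.08414922 0.08465228]
scene 114 [0.08141601 0.08404216 0.08560668]
```

It seated on yellow, with the pad top at about 0.0845. I'll carry c2 to the yellow tray, going around the spray bottle.

Call:
arm_command(
  moves=[
    {"tx": 0.0, "ty": 0.0, "tz": 0.0, "ax": 0.0, "ay": 0.0, "az": 0.0, "grip": 0.02},
    {"tx": 0.0, "ty": 0.0, "tz": 0.0, "ax": 0.0, "ay": 0.0, "az": 0.0, "grip": 0.02},
    {"tx": 0.0, "ty": 0.0, "tz": 0.0, "ax": 0.0, "ay": 0.0, "az": 0.0, "grip": 0.02},
    {"tx": 0.0, "ty": 0.0, "tz": -0.02, "ax": 0.0, "ay": 0.0, "az": 0.0, "grip": 0.02},
    {"tx": 0.0, "ty": 0.0, "tz": -0.055, "ax": 0.0, "ay": 0.0, "az": 0.0, "grip": 0.02},
    {"tx": 0.0, "ty": 0.005, "tz": -0.075, "ax": 0.0, "ay": 0.0, "az": 0.0, "grip": 0.02},
    {"tx": 0.0, "ty": 0.045, "tz": -0.08, "ax": 0.0, "ay": 0.0, "az": 0.0, "grip": 0.02},
    {"tx": 0.0, "ty": 0.1, "tz": -0.08, "ax": 0.0, "ay": 0.0, "az": 0.0, "grip": 0.02},
    {"tx": -0.005, "ty": 0.155, "tz": -0.08, "ax": 0.0, "ay": 0.0, "az": 0.0, "grip": 0.02},
    {"tx": -0.03, "ty": 0.205, "tz": -0.08, "ax": 0.0, "ay": 0.0, "az": 0.0, "grip": 0.02},
    {"tx": -0.06, "ty": 0.25, "tz": -0.08, "ax": 0.0, "ay": 0.0, "az": 0.0, "grip": 0.02},
    {"tx": -0.095, "ty": 0.29, "tz": -0.08, "ax": 0.0, "ay": 0.0, "az": 0.0, "grip": 0.02},
    {"tx": -0.125, "ty": 0.318, "tz": -0.075, "ax": 0.0, "ay": 0.0, "az": 0.0, "grip": 0.02},
    {"tx": -0.138, "ty": 0.33, "tz": -0.055, "ax": 0.0, "ay": 0.0, "az": 0.0, "grip": 0.02},
    {"tx": -0.138, "ty": 0.33, "tz": -0.02, "ax": 0.0, "ay": 0.0, "az": 0.0, "grip": 0.02},
    {"tx": -0.138, "ty": 0.33, "tz": 0.01, "ax": 0.0, "ay": 0.0, "az": 0.0, "grip": 0.02},
    {"tx": -0.138, "ty": 0.33, "tz": 0.022, "ax": 0.0, "ay": 0.0, "az": 0.0, "grip": 0.02},
    {"tx": -0.138, "ty": 0.33, "tz": 0.025, "ax": 0.0, "ay": 0.0, "az": 0.0, "grip": 0.02},
    {"tx": -0.138, "ty": 0.33, "tz": 0.025, "ax": 0.0, "ay": 0.0, "az": 0.0, "grip": 0.02},
  ],
)

```text
t: 31.58
tcp_pos: [0.6248, 0.2959, 0.0211]
tcp_rot: [-0.001, -3.141, 0.0]
contact_force: [0.0, -0.5, -0.8]
finger_gap: 0.393
gripper_force: 35.1
```

Call:
arm_command(
  moves=[
    {"tx": 0.0, "ty": 0.0, "tz": 0.002, "ax": 0.0, "ay": 0.0, "az": 0.0, "grip": 0.02},
    {"tx": 0.0, "ty": 0.0, "tz": 0.0035, "ax": 0.0, "ay": 0.0, "az": 0.0, "grip": 0.02},
    {"tx": 0.0, "ty": 0.0, "tz": 0.0035, "ax": 0.0, "ay": 0.0, "az": 0.0, "grip": 0.02},
    {"tx": 0.0, "ty": 0.0, "tz": 0.0035, "ax": 0.0, "ay": 0.0, "az": 0.0, "grip": 0.038},
    {"tx": 0.0, "ty": 0.0, "tz": 0.0035, "ax": 0.0, "ay": 0.0, "az": 0.0, "grip": 0.052},
    {"tx": 0.0, "ty": 0.0, "tz": 0.0035, "ax": 0.0, "ay": 0.0, "az": 0.0, "grip": 0.052},
    {"tx": 0.0, "ty": 0.0, "tz": 0.0035, "ax": 0.0, "ay": 0.0, "az": 0.0, "grip": 0.052},
    {"tx": 0.0, "ty": 0.0, "tz": -0.03, "ax": 0.0, "ay": 0.0, "az": 0.0, "grip": 0.052},
    {"tx": 0.0, "ty": 0.0, "tz": -0.08, "ax": 0.0, "ay": 0.0, "az": 0.0, "grip": 0.052},
    {"tx": 0.0, "ty": 0.0, "tz": -0.13, "ax": 0.0, "ay": 0.0, "az": 0.0, "grip": 0.052},
    {"tx": 0.0, "ty": 0.04, "tz": -0.18, "ax": 0.0, "ay": 0.0, "az": 0.0, "grip": 0.052},
    {"tx": 0.0, "ty": 0.08, "tz": -0.2, "ax": 0.0, "ay": 0.0, "az": 0.0, "grip": 0.052},
    {"tx": 0.0, "ty": 0.08, "tz": -0.2, "ax": 0.0, "ay": 0.0, "az": 0.0, "grip": 0.052},
    {"tx": 0.0, "ty": 0.08, "tz": -0.2, "ax": 0.0, "ay": 0.0, "az": 0.0, "grip": 0.052},
  ],
)

```text
t: 33.33
tcp_pos: [0.6244, 0.3747, 0.2193]
tcp_rot: [-0.001, -3.139, 0.005]
contact_force: [-0.1, -0.8, -0.5]
finger_gap: 0.606
gripper_force: 0.0
```

Run:
```python
from h import *
circ('scene','s9',[(c,.046,.065,.03) for c in((.6248,.2959),(.492,.2665),(.368,.2645))])
im=np.load('s9.npz')['im'];cv2.imwrite('pics/s9b.png',cv2.resize(im,(800,600)))
```

```text
scene 266 [0.6264 0.2952 0.0179 0.053 ]
scene 220 [0.4929 0.2675 0.0183 0.0522]
scene 176 [0.3699 0.2644 0.0175 0.0522]
```

View pics/s9b.png

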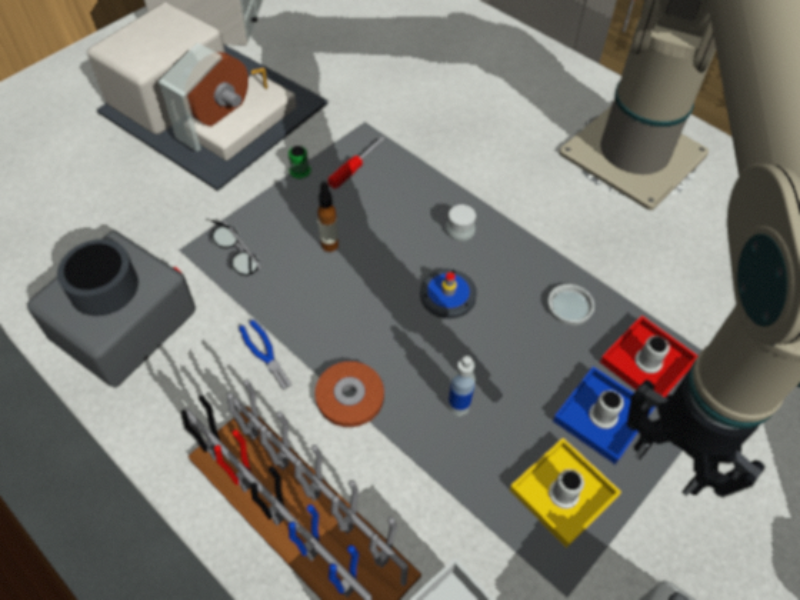

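All three caps stand upright: red tray (653,352), blue tray (608,407), yellow tray (569,487). The other things on the bench have not moved, and the robot is clear.

```bash
python3 -c "
from station import workorder; print(workorder.finish_job())"
```

```text
the job is handed in; nothing more can be done
None
```

I gauged all three caps one at a time, stood each upright in its matching tray (26 mm blue, 12 mm red, 19 mm yellow), and handed the job in at about 33 s; the final picture shows everything else on the bench where it was.

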